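# Put the flipper bat away in the bench cabinet

### The arm

A 6-joint arm with a two-finger parallel gripper is mounted at the origin on the work surface. World frame = base frame: x ahead of the robot, y to its left, z up, the work surface at z = 0. Lengths are in m, angles in rad, forces in N, time in s.
With the tool pointing down it reaches from about 0.35 to 0.975 m from the base axis. Payload 17.4 kg.
Tool frame: the origin (TCP) lies at the centre of the arm's flange, where the gripper is bolted on; the fingertips stand 173 mm ahead of it and the grasp point (between the pads) lies env.grip_depth ahead of it (env.grip_depth is the distance from the TCP to the grasp point, in m); z points along the fingers, y is the direction in which the jaws open and shut (so a half turn about z gives the same grasp; the last joint's range is limited). The gripper opens to 85 mm and grips with 20 to 120 N. Pads are 22 mm wide; open, the fingers measure 114 mm over their backs; the gripper's body (76 mm by 85 mm) begins 54 mm behind the grasp point. The pads swing forward as they close: fully open they stand 13 mm farther back than shut.
Start: joints at [1.197, 0.116, 1.442, -0, 1.584, -0.038], TCP at [0.222, 0.637, 0.405] pointing down, gripper open.
Joint ranges: [-2.83, 2.83], [-0.83, 2.19], [0.07, 2.5], [-1.14, 4.28], [0.01, 3], [-2.97, 2.97]. Speed limits (rad/s): [1.89, 1.89, 2.22, 3.14, 3.14, 3.14].

### API

Orientations are given as a rotation vector (axis times angle).
In Python, from rig import env, eoat, cams, workorder gives the robot as it stands. Calls block until the motion is done:
- env.movep(position, orientation): joint-space move of the TCP to a pose.
- env.move_straight(position, orientation=None, v=0.15, contact_N=None): straight line of the TCP; orientation=None keeps the orientation; v is the mean speed in m/s. With contact_N (N) it stops when the force on the tool has changed by that much, and returns True; else False.
- env.move_joints(angles): joint-space move.
- eoat.move_gripper(opening, effort=None): opening from 0.0 (shut) to 1.0 (fully open); effort is the grip in N (None keeps the last); returns when the fingers have stopped.
- env.sleep(seconds).
- env.ik(position, orientation): joint angles nearest the present ones, or None.
- env.sense(): the state.
- cams.capture(name): name is "side" or "top"; returns (picture, depth): 420x560x3 uint8, red, green, blue; 420x560 float32, m along the optical axis (not along the pixel's ray), 0 where there is no reading.
- cams.camera_info(name): a dict with "fx", "fy", "cx", "cy" (pixels), "R" (3x3) and "t" (3): a world point X has camera coordinates R X + t. Camera axes: x right, y down, z forward; pixel columns grow to the right and rows downward; lengths in m; the calibration is good to about 2 mm. A picture is of the moment at which its call begins. camera_info takes no time and is no camera call.
A pose or a line that the arm cannot do raises env.PlanningError and nothing moves.
- workorder.finish_job(): hands the job in, once; it reports no verdict.
The state is a dict: "clock": time; "qpos": joint angles; "qd": joint speeds; "tau": joint torques, N m; "tool_pos": TCP position; "orientation": TCP orientation; "force": force on the tool from outside, world axes, zero at the start; "moment": the same for the moment, N m; "width": opening from 0.0 (shut) to 1.0 (fully open).
Only numpy, scipy, OpenCV 4.12 (cv2) and the standard library are available. Lean on these libraries where they do the work, as an engineer would, in place of code of your own. Each camera call takes 0.05 s, during which the arm holds its last target.

### The job

Pull the top drawer of the small blue-and-grey bench cabinet well open by its handle and lay the black flipper bat from the bench flat in the compartment that already holds the white flipper bat, setting it down rather than dropping it. Then push the drawer fully home. The green glass bulb cover in the other compartment must stay standing and not be bumped, and the brass bracket and the plunger on the bench stay where they are.

Things in the scene. Friction and masses are not known exactly. Their poses are not given: they have to be found in the camera images.
- drawer (a joint): how far the top drawer of the cabinet is pulled out, m: 0 shut (it can start up to 12 mm ajar), 0.215 at its stop. It slides level, stays where it is left and needs about 3 N to move. The cabinet is fixed: grey steel body 300 mm wide, 280 deep, 175 high, two blue drawer fronts; the lower drawer is locked and has the same handle, 83 mm lower.
- drawer_handle (a point): middle of the bar of the top drawer's bow handle; moves with it. x points level into the cabinet (the drawer opens along -x), y along the bar, z up. Steel bar 10 mm thick, straight for 108 mm, axis 40 mm before the blue front: the 35 mm gap behind it is open from above. Bar axis 145 mm above the bench, 30 mm below the cabinet's top, 19 mm below the top edge of the front (284 mm wide).
- drawer_floor (a point): on the top drawer's inner floor (104 mm above the bench), mid-width, at the inside of its front; moves with it, axes as drawer_handle, 52 mm behind the bar. Inside: x 0 to 245, y -135 to 135 mm. A divider at y = 0 (4 thick, 36 high) makes two compartments. Side and rear walls 42 mm high, front 60. Pulled out by d, it is clear of the cabinet's top up to x = d - 12 mm.
- black_bat: black plastic flipper bat with a red rubber band round its edge, loose, lying flat on the bench; drop-shaped, 84 mm long, 28 mm wide at its thick end and 18 mm at its thin end, 22 mm high, 45 g. Origin at its centre (half-way up); x points along it to the thin end, z up. About 23 mm wide at the origin.
- white_bat: white plastic flipper bat with a red rubber band, same shape, size and origin as the black one; lies flat in the rear half of one of the two compartments of the top drawer (which one varies), roughly along the drawer.
- bulb_cover: green glass bulb cover (dome), loose, standing mouth down in the rear half of the other compartment; 60 mm across, 48 mm high, 70 g. Origin at the centre of its underside, z up. Fragile.
- coil_bracket: brass coil bracket, loose on the bench, U-shaped, 70 x 46 mm, 48 mm high. Origin at the centre of its underside. To be left alone. The cast-iron bench vise with a steel link in its jaws (fixed, up to 208 mm high) stands beyond it at the bench's left edge.
- plunger: steel coil plunger with a tin-bright tip and a grey flat link, loose on the bench, 126 mm long along its x, 16 mm high. Origin at about its middle, on the underside. To be left alone.
Things that resemble listed ones, but are neither listed nor needed, are in the scene too. Several things look just like the black_bat: the one meant starts farthest to the robot's left.

How it is judged:
By the outcome, as a careful person would: the job done as asked, in the order asked, and still so for the second after the job is handed in, with the robot touching nothing.
It also fails if it takes over 69 s, if anything falls off the work surface, if the arm or the gripper's body presses on something with over 40 N, if the wrist force passes 120 N, or if a joint passes its speed limit or range.

## Working session

There is one attempt and no reset: what is moved stays moved. The work goes in short steps, each a Python script; the robot and the scene stay as the last script left them, time stands still between calls to the robot, and variables do not carry over. Pictures are saved under pics/ and viewed, and the job is handed in when it is done.

```bash
ls; mkdir -p pics
python3 - <<'E'
from rig import env,eoat,cams,workorder
import cv2, numpy as np
s=env.sense(); print({k:(np.round(v,3).tolist()) for k,v in s.items()}, env.grip_depth)
for n in("side","top"):
    p,d=cams.capture(n); cv2.imwrite(f"pics/{n}0.png",p[:,:,::-1]); np.savez(f"pics/{n}0.npz",p=p,d=d)
    i=cams.camera_info(n); print(n,{k:np.round(v,4).tolist() for k,v in i.items()}, -np.array(i["R"]).T@np.array(i["t"]))
E
```

```text
pics
{'clock': 0.0, 'qpos': [1.197, 0.117, 1.442, -0.0, 1.584, -0.038], 'qd': [0.002, -0.001, 0.0, -0.001, 0.001, 0.001], 'tau': [-0.002, -73.201, -63.25, -0.0, 0.006, -0.0], 'tool_pos': [0.222, 0.637, 0.404], 'orientation': [-0.525, -3.097, 0.002], 'force': [0.507, 0.068, -0.878], 'moment': [-0.008, -0.001, 0.011], 'width': 1.002} 0.1547
side {'fx': 424.6996, 'fy': 424.6996, 'cx': 279.9412, 'cy': 212.1551, 'R': [[0.9412, -0.3372, -0.0233], [-0.2359, -0.6059, -0.7597], [0.242, 0.7205, -0.6498]], 't': [-0.5685, 0.236, 1.0203]} [ 0.34375153 -0.78378894  0.82905823]
top {'fx': 498.6121, 'fy': 498.6121, 'cx': 274.4705, 'cy': 199.3745, 'R': [[-0.0225, -0.9995, -0.0216], [-0.9957, 0.0243, -0.089], [0.0894, 0.0195, -0.9958]], 't': [0.0107, 0.6139, 1.1952]} [ 0.50464245 -0.02752267  1.2450105 ]
```

View pics/side0.png

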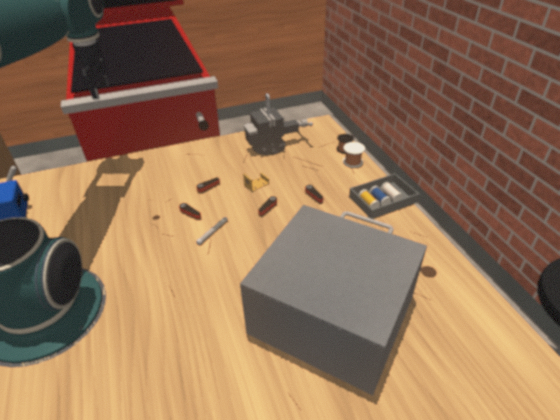

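View pics/top0.png

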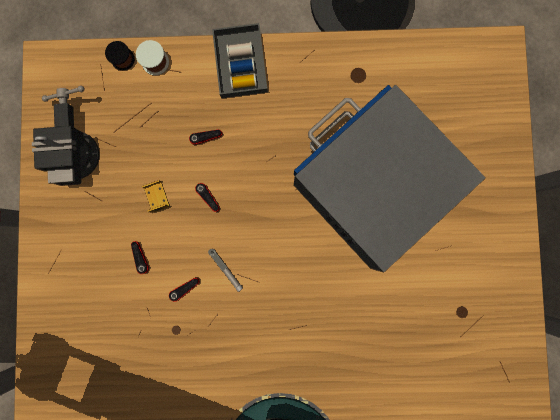

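The top view shows four black bats, at about (140,257), (184,289), (207,197) and (206,136). The leftmost one, at (140,257), is the target. The plunger is at (225,270), the bracket at (157,196), and the cabinet's top is a diamond with corners at about (294,173), (392,86), (485,178) and (383,271). The handle is near (333,122), facing away from the robot.

```bash
cat > h.py <<'E'
import numpy as np, cv2
from rig import env,eoat,cams,workorder
from scipy.spatial.transform import Rotation as Ro
def ray(n,px,z):
    i=cams.camera_info(n); R=np.array(i["R"]);t=np.array(i["t"]); px=np.atleast_2d(px).astype(float)
    d=np.c_[(px[:,0]-i["cx"])/i["fx"],(px[:,1]-i["cy"])/i["fy"],np.ones(len(px))]@R
    C=-R.T@t; return C+d*((z-C[2])/d[:,2])[:,None]
def proj(n,X):
    i=cams.camera_info(n); c=np.atleast_2d(X)@np.array(i["R"]).T+np.array(i["t"])
    return np.c_[i["fx"]*c[:,0]/c[:,2]+i["cx"],i["fy"]*c[:,1]/c[:,2]+i["cy"]]
def cloud(n,d):
    i=cams.camera_info(n); v,u=np.mgrid[:d.shape[0],:d.shape[1]]
    c=np.stack([(u-i["cx"])/i["fx"]*d,(v-i["cy"])/i["fy"]*d,d],-1)
    return (c-np.array(i["t"]))@np.array(i["R"])
def crop(n,p,x0,y0,x1,y1,f,name):
    cv2.imwrite(f"pics/{name}.png",cv2.resize(p[y0:y1,x0:x1,::-1],None,fx=f,fy=f,interpolation=cv2.INTER_CUBIC))
def down(ang): # tool z down, jaw (tool y) along world angle ang
    y=np.array([np.cos(ang),np.sin(ang),0]); z=np.array([0,0,-1.]); x=np.cross(y,z)
    return Ro.from_matrix(np.c_[x,y,z]).as_rotvec()
def snap(tag):
    out={}
    for n in("side","top"):
        p,d=cams.capture(n); np.savez(f"pics/{n}{tag}.npz",p=p,d=d); cv2.imwrite(f"pics/{n}{tag}.png",p[:,:,::-1]); out[n]=(p,d)
    return out
E
python3 - <<'E'
from h import *
T=np.load("pics/top0.npz");p,d=T['p'],T['d'];X=cloud("top",d)
m=(abs(X[...,2]-.175)<.01)
m[:,:280]=0; m=m.astype(np.uint8)
n,l,st,c=cv2.connectedComponentsWithStats(m); k=1+st[1:,4].argmax(); m=(l==k).astype(np.uint8)
cn=max(cv2.findContours(m,0,2)[0],key=cv2.contourArea); r=cv2.minAreaRect(cn); b=cv2.boxPoints(r)
print("ztop",np.median(X[m>0][:,2])); print(b, ray("top",b,.175).round(4))
W=ray("top",cn[:,0],.175)[:,:2].astype(np.float32); r=cv2.minAreaRect(W); print("rect",r)
# black bats : dark + red mask
hsv=cv2.cvtColor(p,cv2.COLOR_RGB2HSV)
dark=((hsv[...,2]<75)|((hsv[...,1]>150)&((hsv[...,0]<6)|(hsv[...,0]>172)))).astype(np.uint8)
n,l,st,c=cv2.connectedComponentsWithStats(dark)
for k in range(1,n):
    if 150<st[k,4]<1200 and 110<c[k,0]<260 and 110<c[k,1]<320:
        cn=max(cv2.findContours((l==k).astype(np.uint8),0,2)[0],key=cv2.contourArea)
        W=ray("top",cn[:,0],.015)[:,:2].astype(np.float32); r=cv2.minAreaRect(W); print(st[k],c[k].round(1),r)
crop("top",p,90,160,280,310,4,"c1"); crop("top",p,280,70,420,190,5,"c2")
E
```

```text
ztop 0.17533657447073558
[[290.67123  172.87672 ]
 [392.92874   77.923294]
 [485.42465  177.53426 ]
 [383.16714  272.48767 ]] [[ 0.6574 -0.0429  0.175 ]
 [ 0.8616 -0.2722  0.175 ]
 [ 0.6367 -0.4599  0.175 ]
 [ 0.4398 -0.2332  0.175 ]]
rect ((0.6476060748100281, -0.2514239251613617), (0.28985968232154846, 0.3006993234157562), 41.005104064941406)
[189 130  34  15 292] [205.8 136.4] ((0.776948869228363, 0.1659601628780365), (0.028597276657819748, 0.08434323221445084), 8.04124927520752)
[195 183  25  29 282] [208.1 197.5] ((0.6248815655708313, 0.16053321957588196), (0.08418186008930206, 0.027179140597581863), 39.6677360534668)
[131 241  19  33 324] [139.5 257.3] ((0.481263130903244, 0.3312368392944336), (0.08165822178125381, 0.03164403885602951), 14.277057647705078)
[169 277  31  24 286] [183.9 288.6] ((0.40035662055015564, 0.2216368466615677), (0.025550803169608116, 0.08539297431707382), 29.610523223876953)
```

View pics/c1.png

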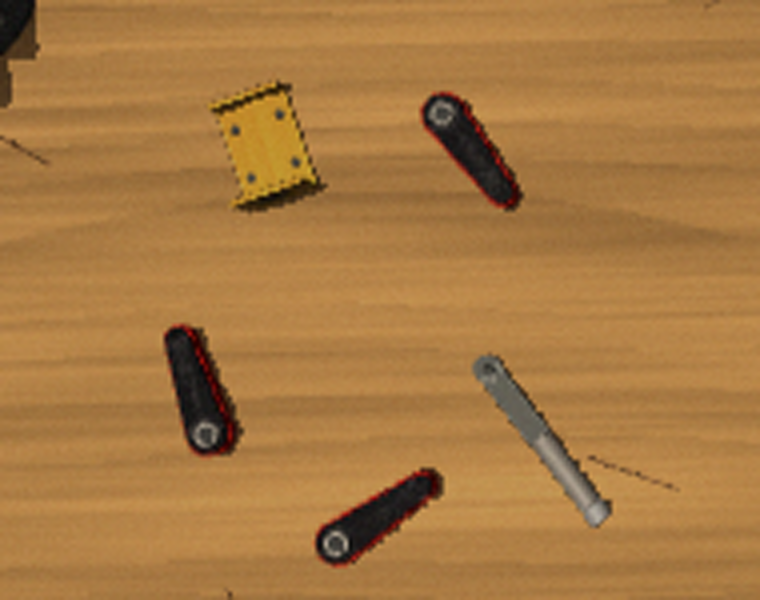

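View pics/c2.png

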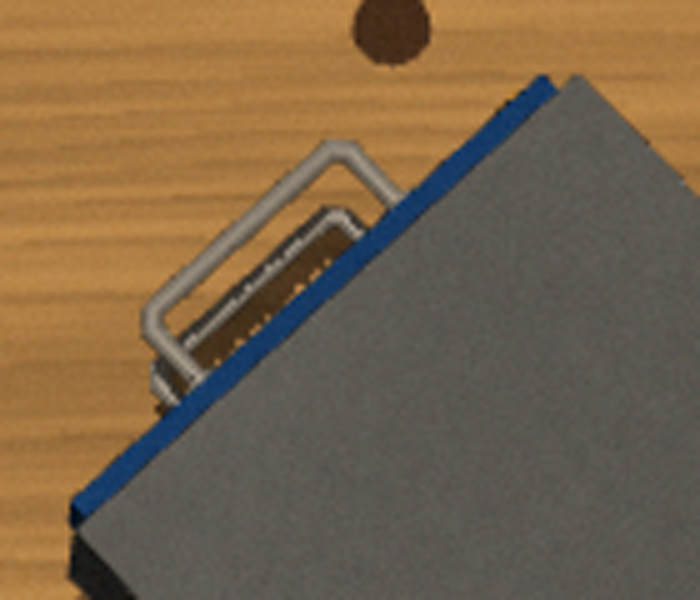

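Run:
```python
from h import *
T=np.load("pics/top0.npz");p,d=T['p'],T['d'];X=cloud("top",d)
hsv=cv2.cvtColor(p,cv2.COLOR_RGB2HSV)
blue=(hsv[...,0]>100)&(hsv[...,0]<125)&(hsv[...,1]>120); blue[:,:285]=0
grey=(hsv[...,1]<60)&(X[...,2]>.165)&(X[...,2]<.185); grey[:,:285]=0
def rect(m,z):
    m=m.astype(np.uint8);n,l,st,c=cv2.connectedComponentsWithStats(m); m=(l==1+st[1:,4].argmax())
    v,u=np.nonzero(m); W=ray("top",np.c_[u,v],z)[:,:2]
    # subpixel-ish: rect of pixel centers
    return cv2.minAreaRect(W.astype(np.float32)),W,m
rg,Wg,_=rect(grey,.175); print("grey",rg)
rb,Wb,_=rect(blue,.164); print("blue",rb)
# direction candidates
for r in (rg,rb):
    print(np.array(cv2.boxPoints(r)).round(4).tolist())
hm=(hsv[...,1]<90)&(hsv[...,2]>95)&(X[...,2]>.12)&(X[...,2]<.165); hm[:,:300]=0;hm[:90]=0; hm[155:]=0;hm[:,365:]=0
rh,Wh,mm=rect(hm,.148); print("handle",rh,len(Wh)); print(cv2.boxPoints(rh).round(4).tolist(), np.median(X[mm][:,2]))
```

```text
grey ((0.6439054608345032, -0.25444623827934265), (0.2785944640636444, 0.3003878891468048), 40.995094299316406)
blue ((0.7524893879890442, -0.15719245374202728), (0.009799197316169739, 0.2874743342399597), 41.011932373046875)
[[0.44020000100135803, -0.23250000178813934], [0.6373000144958496, -0.459199994802475], [0.847599983215332, -0.27639999985694885], [0.6504999995231628, -0.04969999939203262]]
[[0.6545000076293945, -0.051899999380111694], [0.8431000113487244, -0.2689000070095062], [0.8504999876022339, -0.2624000012874603], [0.661899983882904, -0.045499999076128006]]
handle ((0.7751150727272034, -0.14011754095554352), (0.042795732617378235, 0.13396793603897095), 41.51263427734375) 323
[[0.7146999835968018, -0.10409999638795853], [0.8034999966621399, -0.2045000046491623], [0.8355000019073486, -0.1761000007390976], [0.7466999888420105, -0.07580000162124634]] 0.14960214760334972
```

Run:
```python
from h import *
for n,(u0,v0,u1,v1) in {"top":(120,230,165,285),"side":(170,195,210,225)}.items():
    T=np.load(f"pics/{n}0.npz");p,d=T['p'],T['d'];X=cloud(n,d)
    m=np.zeros(d.shape,bool);m[v0:v1,u0:u1]=1; 
    print(n,"z pct",np.percentile(X[m][:,2],[5,50,90,97]).round(4))
    m&=(X[...,2]>.016)&(X[...,2]<.03)
    W=X[m][:,:2]; r=cv2.minAreaRect(W.astype(np.float32)); print(n,m.sum(),r, W.mean(0))
    c,e=np.linalg.eigh(np.cov(W.T)); a=e[:,1]; print("axis deg",np.degrees(np.arctan2(a[1],a[0])))
    t=(W-r[0])@a; s=(W-r[0])@e[:,0]
    print([(round(x,3),round(float(np.ptp(s[abs(t-x)<.006])),3),round(float(np.mean(s[abs(t-x)<.006])),4)) for x in np.arange(-.036,.04,.012) if (abs(t-x)<.006).sum()>2])
    # bolt
o=np.array([np.cos(np.radians(41)),np.sin(np.radians(41))]); y=np.array([o[1],-o[0]])
for s in (.5105,.705):
  for a in (41,221):
    P=s*o+.6137*y
    q=env.ik([P[0],P[1],.300],down(np.radians(a))); print(s,a,P.round(4),None if q is None else np.round(q,2))
```

```text
top z pct [-0.0039  0.0004  0.0188  0.0234]
top 299 ((0.4802737832069397, 0.33554333448410034), (0.08140106499195099, 0.025861961767077446), 21.345388412475586) [0.47764194 0.33313706]
axis deg -161.61609305205755
[(np.float64(-0.036), 0.016, 0.0019), (np.float64(-0.024), 0.019, 0.0014), (np.float64(-0.012), 0.023, 0.0013), (np.float64(0.0), 0.023, 0.0013), (np.float64(0.012), 0.025, 0.0012), (np.float64(0.024), 0.026, 0.0015), (np.float64(0.036), 0.025, 0.0017)]
side z pct [-0.0041 -0.0009  0.018   0.0218]
side 135 ((0.3958425223827362, 0.22419360280036926), (0.025937188416719437, 0.07880470156669617), 29.29780387878418) [0.39612066 0.2249546 ]
axis deg 122.23193278232264
[(np.float64(-0.036), 0.017, -0.0008), (np.float64(-0.024), 0.02, -0.001), (np.float64(-0.012), 0.021, -0.0005), (np.float64(0.0), 0.021, -0.0008), (np.float64(0.012), 0.026, 0.0005), (np.float64(0.024), 0.026, 0.0001), (np.float64(0.036), 0.025, -0.0029)]
0.5105 41 [ 0.7879 -0.1282] [-0.19  0.42  1.25 -0.    1.47 -0.91]
0.5105 221 [ 0.7879 -0.1282] [-0.19  0.42  1.25 -0.    1.47  2.23]
0.705 41 [ 9.347e-01 -6.000e-04] [-0.03  0.74  0.79 -0.    1.61 -0.74]
0.705 221 [ 9.347e-01 -6.000e-04] [-0.03  0.74  0.79 -0.    1.61  2.4 ]
```

Run:
```python
from h import *
o=np.array([np.cos(np.radians(41)),np.sin(np.radians(41))]); y=np.array([o[1],-o[0]])
P=.5105*o+.6137*y; D=down(np.radians(41))
env.movep([.45,.30,.48],D); print(env.sense()["clock"])
eoat.move_gripper(.4,40)
env.movep([P[0],P[1],.40],D); print(env.sense()["clock"])
c=env.move_straight([P[0],P[1],.2997],v=.12,contact_N=12); s=env.sense(); print(c,s["clock"],s["tool_pos"],s["force"],s["width"])
S=snap("1"); crop("top",S["top"][0],280,70,420,190,5,"c3"); crop("side",S["side"][0],300,160,440,280,5,"c4")
```

```text
1.6333
4.175
False 5.1583 [ 0.78804591 -0.12826134  0.30086498] [-0.44023546 -0.0506629   0.1318277 ] 0.4038950489403073
```

View pics/c4.png

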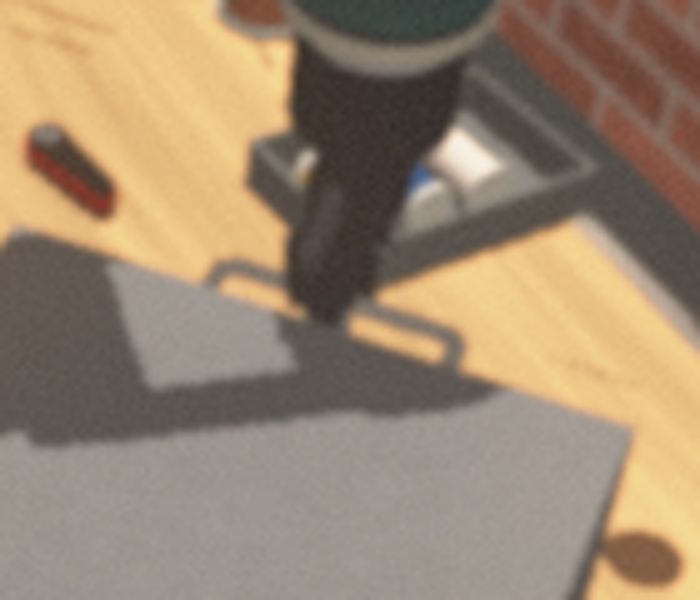

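The side view shows the fingers straddling the bar mid-length, at about (365,225) in full-image pixels. Before pulling I'll check how high the spool tray stands, because the drawer opens towards it.

Run:
```python
from h import *
T=np.load("pics/top0.npz");X=cloud("top",T['d'])
print(np.percentile(X[25:97,214:268].reshape(-1,3),[50,95,99.5],axis=0).round(3))
o=np.array([np.cos(np.radians(41)),np.sin(np.radians(41))]); y=np.array([o[1],-o[0]])
eoat.move_gripper(0.0,50); s=env.sense(); print(s["clock"],s["width"],s["force"].round(1))
p=np.array(s["tool_pos"])
t=p.copy(); t[:2]=p[:2]+o*.195
c=env.move_straight(t,v=.09); s=env.sense(); print(c,s["clock"],s["width"],s["force"].round(1),s["tool_pos"])
eoat.move_gripper(.4); s=env.sense();t=s["tool_pos"].copy(); t[2]=.40; env.move_straight(t,v=.2)
env.movep([.60,.22,.42],down(np.radians(18.4-90))); print(env.sense()["clock"],env.sense()["qpos"])
snap("2")
```

```text
[[0.972 0.074 0.007]
 [1.055 0.139 0.037]
 [1.416 0.227 0.043]]
5.6083 0.09586216460844307 [0.5 1.1 4.5]
False 7.925 0.09395897840725852 [-0.9  2.2  3.7] [ 9.35073716e-01 -2.37623877e-04  3.00472846e-01]
10.925 [ 3.11187707e-01  3.52068566e-02  1.50266845e+00 -5.57859473e-05
  1.60396410e+00  1.56039325e+00]
```

View pics/top2.png

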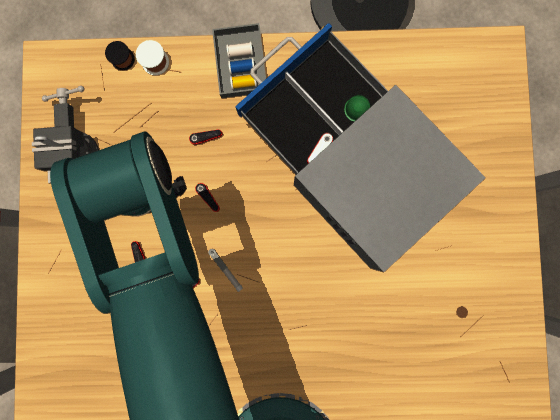

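View pics/side2.png

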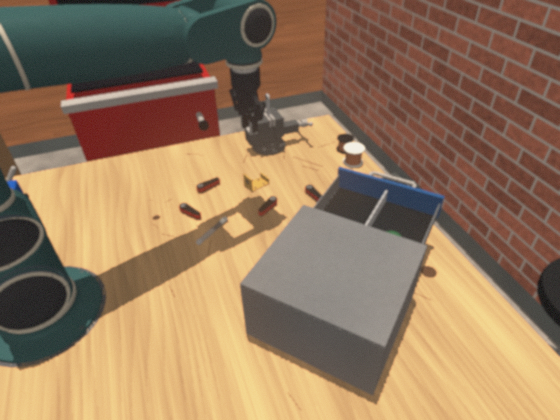

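The drawer is open. The white bat is in the left compartment, at about (320,150) in the top view, and the dome is in the right one at (357,108). The front half of the left compartment is empty. I'll measure the bat and dome positions in the drawer frame, then pick up the black bat.

```bash
cat >> h.py <<'E'
o=np.array([np.cos(np.radians(41)),np.sin(np.radians(41))]); yl=np.array([o[1],-o[0]])
def dr(W,s0=.6536,l0=.6137): # world -> drawer coords
    W=np.atleast_2d(W)[:,:2]; return np.c_[s0-W@o, W@yl-l0]
def wd(x,y,s0=.6536,l0=.6137): return (s0-x)*o+(l0+y)*yl
E
python3 - <<'E'
from h import *
T=np.load("pics/top2.npz");p,d=T['p'],T['d']; hsv=cv2.cvtColor(p,cv2.COLOR_RGB2HSV)
w=(hsv[...,2]>150)&(hsv[...,1]<60); w[:130]=0;w[175:]=0;w[:,:300]=0;w[:,345:]=0
g=(hsv[...,0]>40)&(hsv[...,0]<85)&(hsv[...,1]>120); g[:,:330]=0
for n,m,z in(("white",w,.126),("green",g,.13)):
    v,u=np.nonzero(m); D=dr(ray("top",np.c_[u,v],z)); print(n,len(u),D.min(0).round(3),D.max(0).round(3),D.mean(0).round(3))
# blue front top edge
b=(hsv[...,0]>100)&(hsv[...,0]<125)&(hsv[...,1]>120); b[:,:237]=0;b[:,333:]=0; n,l,st,c=cv2.connectedComponentsWithStats(b.astype(np.uint8)); v,u=np.nonzero(l==1+st[1:,4].argmax())
D=dr(ray("top",np.c_[u,v],.164)); print("front",D.min(0),D.max(0))
A=np.radians(18.4-90)
for xx,a in((.06,-49),(.06,131)):
    P=wd(xx,-.068); q=env.ik([P[0],P[1],.281],down(np.radians(a))); print(P,q)
env.movep([.4807,.3341,.27],down(A)); eoat.move_gripper(.6,40)
c=env.move_straight([.4807,.3341,.177],v=.10,contact_N=10); print(c,env.sense()["clock"],env.sense()["tool_pos"])
eoat.move_gripper(0,40); s=env.sense(); print(s["width"],s["clock"],s["force"].round(1))
env.move_straight([.4807,.3341,.30],v=.15)
s=env.sense(); print(s["width"],s["clock"],s["force"].round(1))
S=snap("3"); crop("side",S["side"][0],140,120,280,240,5,"c5")
E
```

```text
white 240 [ 0.166 -0.096] [0.191 0.008] [ 0.182 -0.052]
green 424 [0.145 0.04 ] [0.19  0.098] [0.169 0.069]
front [-0.01043714 -0.14453624] [0.01634592 0.14198055]
[ 0.80600702 -0.02240838] [-5.94250524e-02  4.49254460e-01  1.24040753e+00 -4.44089210e-16
  1.45193066e+00  7.95786281e-01]
[ 0.80600702 -0.02240838] [-5.94250524e-02  4.49254460e-01  1.24040753e+00 -4.44089210e-16
  1.45193066e+00 -2.34580637e+00]
False 13.3083 [0.48090817 0.33425168 0.17773418]
0.27680456311248475 13.6667 [-1.5 -0.6  6. ]
0.2670565947413914 14.6333 [-0.  -0.1 -2.3]
```

View pics/c5.png

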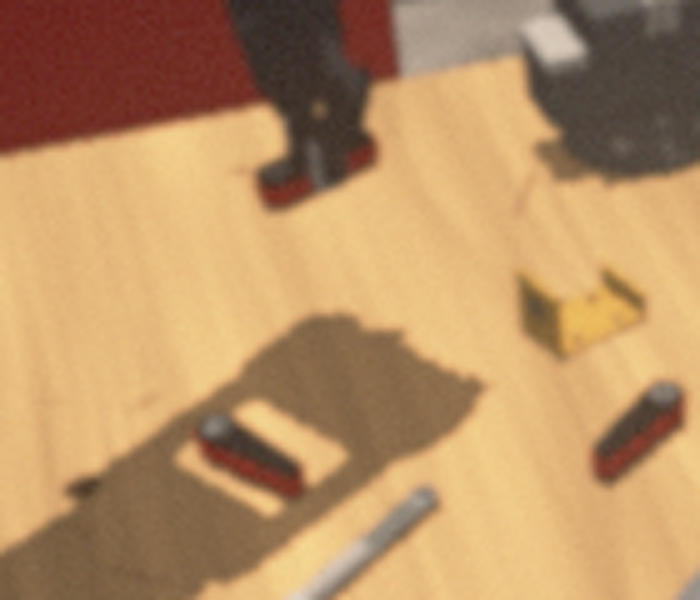

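The side crop shows the bat held level by its middle, at about (203,155) in full-image pixels. Next I'll look closely at the inside of the drawer.

Run:
```python
from h import *
p=np.load("pics/top3.npz")['p']; crop("top",p,235,25,395,185,5,"c6")
```

```text
(no output)
```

View pics/c6.png

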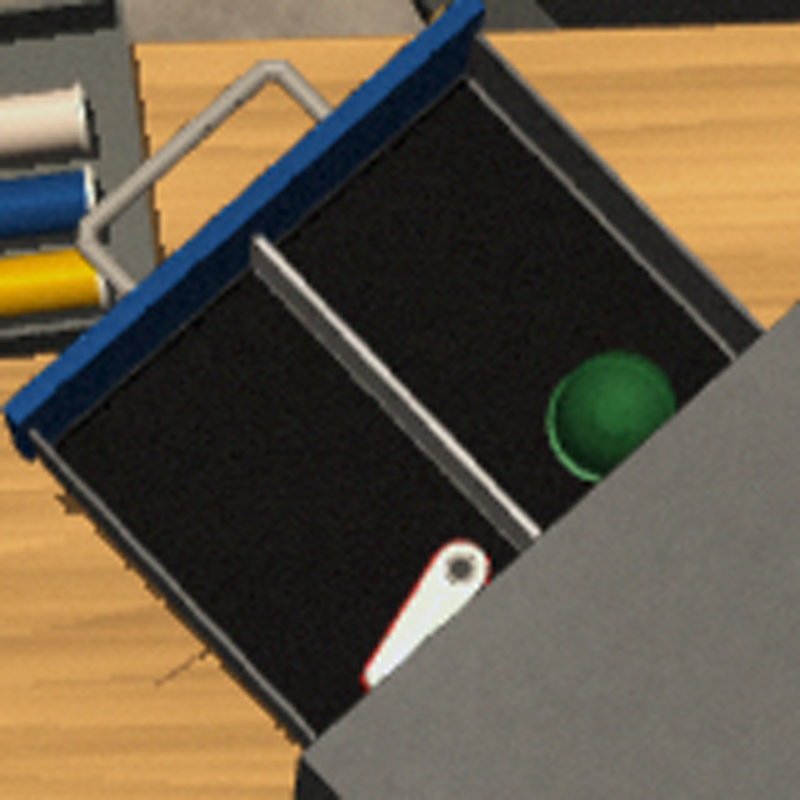

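The white bat's nearest corner is at about (324,134) in full-image pixels, well behind the front half. The compartment in front of it is empty.

Run:
```python
from h import *
print(dr(ray("top",[[324,134],[308,162],[332,138]],.126)).round(3))
P=wd(.060,-.068); D=down(np.radians(-49))
env.movep([.4807,.3341,.42],down(np.radians(18.4-90)))
env.movep([P[0],P[1],.42],D); print(env.sense()["clock"])
env.move_straight([P[0],P[1],.294],v=.12); s=env.sense(); print(s["clock"],s["width"],s["tool_pos"],s["force"].round(1))
c=env.move_straight([P[0],P[1],.2795],v=.025,contact_N=5); s=env.sense(); print(c,s["clock"],s["tool_pos"],s["force"].round(1))
S=snap("4"); crop("top",S["top"][0],235,25,395,185,4,"c7");crop("side",S["side"][0],300,130,450,280,4,"c8")
```

```text
[[ 0.166 -0.029]
 [ 0.189 -0.099]
 [ 0.185 -0.022]]
17.0417
18.2417 0.2735206894815432 [ 0.80614701 -0.02241189  0.29521985] [-0.6  0.9 -0.8]
True 18.7417 [ 0.80601629 -0.02239496  0.28187529] [-0.   0.5  5.3]
```

View pics/c8.png

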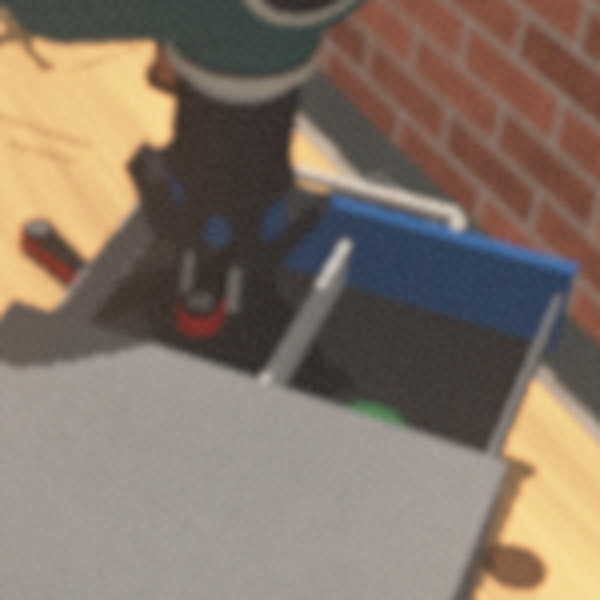

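View pics/c7.png

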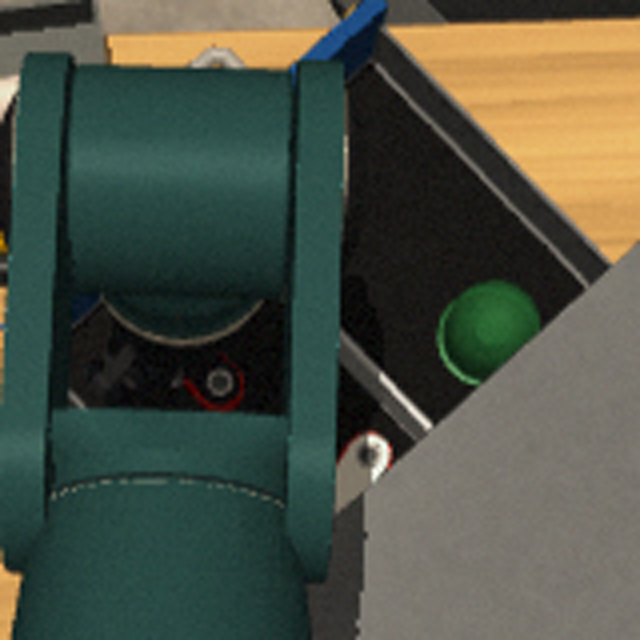

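Contact came at TCP z = 0.282, as predicted. The bat sits in the front half of the left compartment. I'll release, retreat and check.

Run:
```python
from h import *
P=wd(.060,-.068)
eoat.move_gripper(.55); env.move_straight([P[0],P[1],.43],v=.15); print(env.sense()["clock"],env.sense()["force"].round(1))
env.movep([.62,.2,.43],down(np.radians(41))); print(env.sense()["clock"])
S=snap("5"); crop("top",S["top"][0],235,25,395,185,4,"c9");crop("side",S["side"][0],300,130,450,280,4,"c10")
```

```text
20.3417 [-0.7  0.1 -0.3]
21.475
```

View pics/c9.png

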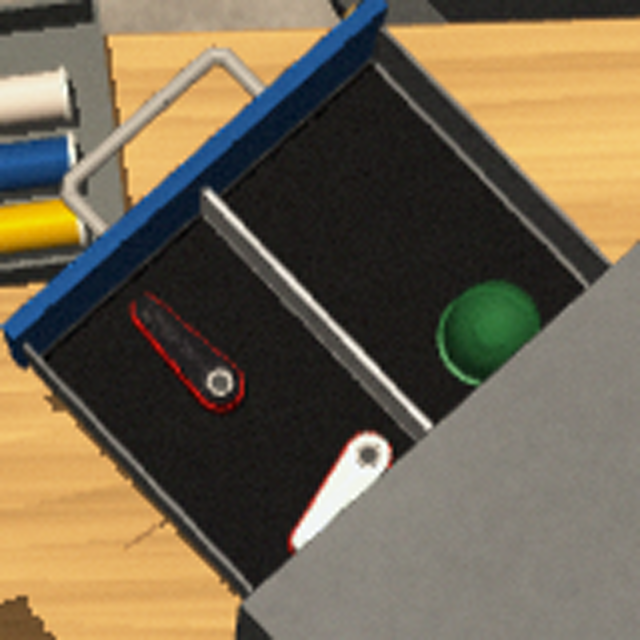

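View pics/c10.png

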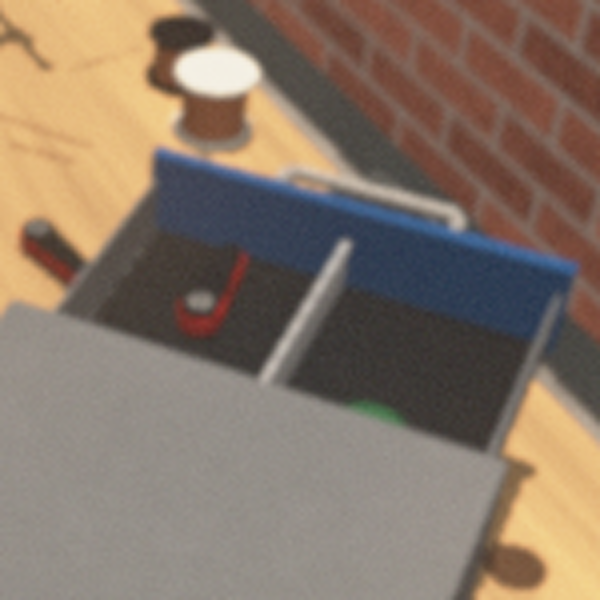

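The black bat lies flat in the front half of the left compartment, in line with the drawer. The white bat and the dome haven't moved. Now I'll close the drawer.

Run:
```python
from h import *
H=np.array([.9351,-.0002]); D=down(np.radians(41))
eoat.move_gripper(.4,50)
env.movep([H[0],H[1],.40],D)
c=env.move_straight([H[0],H[1],.3005],v=.12,contact_N=12); print(c,env.sense()["clock"])
eoat.move_gripper(0,50); s=env.sense(); print(s["width"],s["tool_pos"],s["force"].round(1))
if .05<s["width"]<.15 and not c:
    t=H-o*.195; c=env.move_straight([t[0],t[1],.3005],v=.07,contact_N=30); s=env.sense(); print(c,s["clock"],s["tool_pos"],s["force"].round(1))
    if not c:
        t=H-o*.225; c=env.move_straight([t[0],t[1],.3005],v=.025,contact_N=20); s=env.sense(); print(c,s["clock"],s["tool_pos"],s["force"].round(1), "moved",(H-s["tool_pos"][:2])@o)
```

```text
False 24.2417
0.09373976150218286 [ 9.35109860e-01 -2.23895472e-04  3.01749388e-01] [-0.2 -0.4  5.1]
False 27.525 [ 0.7880164  -0.12817021  0.3016871 ] [1.4 0.1 6. ]
True 28.15 [ 0.77974325 -0.13523243  0.30171909] [4.7 1.9 3.5] moved 0.2058384695686944
```

Run:
```python
from h import *
H=np.array([.9351,-.0002])
t=H-o*.225; c=env.move_straight([t[0],t[1],.3015],v=.02,contact_N=30); s=env.sense(); print(c,s["clock"],s["force"].round(1), "moved",(H-s["tool_pos"][:2])@o)
env.sleep(.3); s=env.sense(); print(s["force"].round(1),"moved",(H-s["tool_pos"][:2])@o)
eoat.move_gripper(.36); p=s["tool_pos"].copy(); p[2]=.42; env.move_straight(p,v=.12)
env.movep([.55,.25,.45],down(np.radians(41))); print(env.sense()["clock"])
S=snap("6"); pt=S["top"][0]; crop("top",pt,280,70,420,190,5,"c11")
hsv=cv2.cvtColor(pt,cv2.COLOR_RGB2HSV)
b=(hsv[...,0]>100)&(hsv[...,0]<125)&(hsv[...,1]>120); b[:,:285]=0
n,l,st,cc=cv2.connectedComponentsWithStats(b.astype(np.uint8)); v,u=np.nonzero(l==1+st[1:,4].argmax()); print(st[1:,4].max())
W=ray("top",np.c_[u,v],.164)[:,:2]; print(cv2.minAreaRect(W.astype(np.float32)),(W@o).max())
X=cloud("top",S["top"][1]); hm=(hsv[...,1]<90)&(hsv[...,2]>95)&(X[...,2]>.12)&(X[...,2]<.165); hm[:,:300]=0;hm[:90]=0; hm[160:]=0;hm[:,365:]=0
v,u=np.nonzero(hm); W=ray("top",np.c_[u,v],.148)[:,:2]; print("bar outer",np.percentile(W@o,[90,98,100]))
```

```text
True 28.525 [4.  1.7 2.6] moved 0.20669297017403163
[4.3 1.1 5.1] moved 0.2066059798305403
31.9667
1
((0.17997387051582336, -0.03374364227056503), (0.0, 0.0), 0.0) 0.1136901887982397
bar outer [0.50138189 0.50245601 0.50281773]
```

View pics/c11.png

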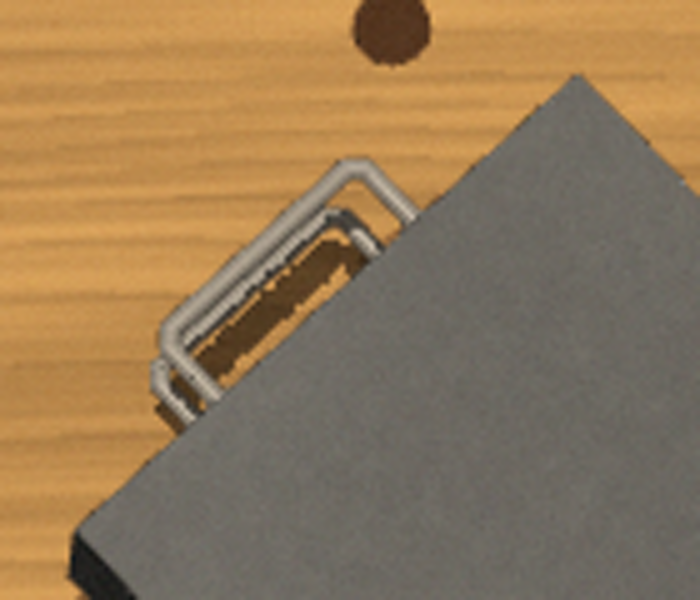

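View pics/top6.png

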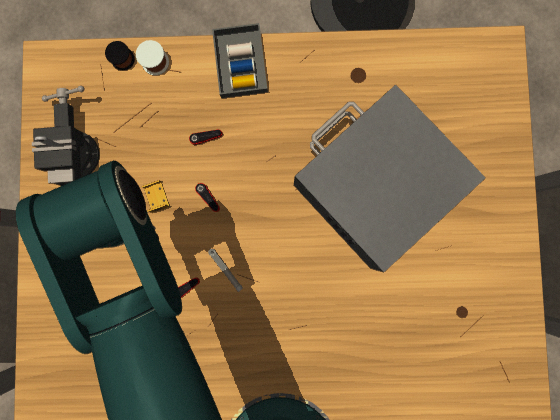

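The drawer front is flush under the cabinet's top edge. The locked lower handle gives a reference for fully shut, so I'll check against that too.

Run:
```python
from h import *
# scan outward along o at several lateral positions: find pixel transitions by sampling brightness/saturation
T=np.load("pics/top6.npz");p=T['p'];X=cloud("top",T['d']); sub=X[85:160,300:365].reshape(-1,3)
for nm,lo,hi in(("top",.135,.16),("low",.052,.078)):
    w=sub[(sub[:,2]>lo)&(sub[:,2]<hi)]; s=w[:,:2]@o; k=abs(w[:,:2]@yl-.6137)<.045; k&=(s>.47)
    print(nm,k.sum(),np.percentile(s[k],[5,50,95,100]).round(4),np.median(w[k][:,2]))
q=env.sense(); print(q["clock"],q["force"].round(1))
```

```text
top 177 [0.494  0.4979 0.5029 0.5034] 0.1492437488552114
low 139 [0.494  0.4977 0.5023 0.503 ] 0.06653612722164717
32.0667 [0.6 0.1 0.3]
```

Both bars agree to about 0.5 mm, so the drawer is home. I'll hand the job in.

Run:
```python
from h import *
a=np.load("pics/top0.npz")['p'];b=np.load("pics/top6.npz")['p']
for n,p in(("before",a),("after",b)):
    h=cv2.cvtColor(p,cv2.COLOR_RGB2HSV); m=(h[...,0]>18)&(h[...,0]<32)&(h[...,1]>190)&(h[...,2]>150); m[:175]=0;m[215:]=0;m[:,:140]=0;m[:,175:]=0
    v,u=np.nonzero(m); print(n,"bracket",u.mean().round(1),v.mean().round(1))
    m=(h[...,1]<60)&(h[...,2]>90); m[:245]=0;m[295:]=0;m[:,:205]=0;m[:,248:]=0
    v,u=np.nonzero(m); print(n,"plunger",u.min(),u.max(),v.min(),v.max())
print(workorder.finish_job())
```

```text
before bracket 155.8 195.7
before plunger 209 241 249 291
after bracket 155.5 195.3
after plunger 209 227 249 270
the job is handed in; nothing more can be done
None
```

The job is done and handed in at about 32 s of the 69 s allowed. I pulled the top drawer out about 207 mm by its handle and set the leftmost black bat down flat in the compartment with the white bat. I then pushed the drawer home by the handle and moved the arm clear.

**Bat:** it touched down at the predicted height with about 5 N. Pictures after release showed it flat and in line with the drawer. The white bat and the standing dome had not moved at that point; I could not see them once the drawer was shut.

**Drawer:** it closed against its stop twice, with force thresholds of 20 N and then 30 N. Afterwards the top bar was level with the locked lower bar to within about 0.5 mm.

**Bracket:** its position in the picture agreed before and after to within about 0.4 pixel.

**Plunger:** my numeric check did not agree over its full length, and I put that down to the gripper's shadow hiding its tip end from the colour mask. The end still visible sits at the same pixels as before, and the plunger looks unmoved in the picture.

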